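# Seat the charging tray of data loggers on its dock

## Task

The tray of data loggers has been left short of its charging contacts. Hook a fingertip behind its far rim and draw it gently towards you along the dock, onto the sprung contacts, until its far edge can drop behind the step and the tray stays seated, level and square; then switch the dock on at the rocker on its side. Do not force the tray, tip it, or disturb the other things on the bench.

Things in the scene. Friction and masses are not known exactly. Their poses are not given: they have to be found in the camera images.
- dock: Grey base plate of the dock, fixed, 220 mm wide, top 6 mm above the bench; origin on the bench at the middle of its seat; x points away from the robot along the tray's way, y left, z up. On it is a grey cradle: a deck (12 mm above the bench, 135 mm long) ends in a 6 mm step, the keeper, down to a well; at the well's near end stands the contact head, 45 mm high, the hard stop.
- dock_seat (a point): On the base plate, 6 mm above its origin: the middle of the seated tray's underside, but only roughly. The cradle is screwed down in slots, so keeper and stop stand together up to 12 mm nearer or farther than nominal (keeper +65 mm, stop -67 mm along x): they are found by feel. Cheeks 35 mm high, 208 mm apart inside, flank the well; their mouths flare to lead the tray in.
- tray_mid (a point): White tray, loose, about 0.6 kg (varies): middle of its body, 130 (x) x 200 (y) x 55 mm high. Axes as the dock's. Five black loggers are fixed in it, tops 82 mm above its underside, too close together and to the walls for a finger. It starts on the deck 87 to 110 mm beyond the seat, a little skewed and off the middle; on the way its near end dips 6 mm into the well.
- tray_rim (a point): Middle of the outer top edge of the tray's far rim, a flange 6 mm wide, 4 mm thick, 212 mm long, free behind; 71 mm beyond the tray's middle, 55 mm above its underside: 67 mm above the bench while that end is on the deck, 61 seated. Sliding takes 1 to 8 N (most when it rubs a cheek), pressing in the sprung contacts (7 mm proud of the stop, 28 to 40 mm up, 0.7 N per mm) up to 13 N; then it stops dead. Stay under 20 N.
- tray_far_foot (a point): Middle of the tray's far bottom edge, 65 mm beyond its middle. With the tray hard against the stop it clears the keeper by 2 mm and can drop; the friction of a pulling finger holds it up until the finger is wiped down some 12 mm, or drawn straight back. Seated, it stands on the base plate behind the keeper, and the contacts cannot push the tray back.
- rocker (a joint): Rocker switch on the power pod at the dock's right side (-y): 0 = off (near half up), 0.4 rad = on (near half down). It stays where it is left; takes about 2 N at its end.
- rocker_press (a point): Top of the switch's near half, 17 mm from its pivot line, 56 mm above the bench when off; pressing it down by about 7 mm (9 mm at its near end, 6 mm farther from the pivot) switches on. The switch is a black paddle with two faces in a shallow V, 46 (x) x 26 mm, standing clear of the pod's top (37 mm above the bench).
- beaker_mid (a point): Bystander: clear plastic beaker, 68 mm across, 95 mm high, beside the dock; point at its middle.
- flask: Bystander: glass conical flask with a white funnel in it, 88 mm across, 168 mm high; origin under its centre.
- glue_stick: Bystander: upright glue stick, 27 mm across, 96 mm high; origin under its centre.
- marker: Bystander: marker pen lying behind the dock, 125 mm long, 14 mm thick, along y; origin under its middle.
- goggles: Bystander: clear safety goggles, 150 mm wide, 53 mm high; origin under the middle.
- jug: Bystander: clear plastic measuring jug with a handle, 104 mm across, 135 mm high; origin under its centre.

How it is judged:
On the way, in this order (a step that is already met when the one before it is completed fails the run):
1. the tray is seated: its far end down behind the keeper, level and square (z of tray_rim in the frame of dock below 0.0635 m and z of tray_mid in the frame of dock below 0.0355 m and x of tray_mid in the frame of dock between -0.018 and 0.016 m and angle between the x axis of tray_mid and the x axis of dock, either way round below 0.045 rad), for 0.3 s.
2. with the tray seated, the dock is switched on (all of step 1 and value of joint rocker above 0.3 rad), for 0.2 s.
At the end, for the whole second after the job is handed in: The tray is at rest, seated in the well: its far edge down behind the keeper (far rim within 2.5 mm of its seated height), within 16 mm of the nominal seat along the dock and 0.045 rad of square; the rocker is on (over 0.3 rad) (all of step 2 and linear speed of tray below 0.01 m/s); the robot touches nothing.
It fails at once if the tray is forced: more than 22 N between robot and tray (contact force between any of the fingers, the arm and tray above 22 N).
It fails at once if the tray is tipped by more than 0.2 rad (angle between tray_mid's own z axis and vertical above 0.2 rad).
It fails at once if a bystander is moved by more than 15 mm (distance of any of beaker_mid, flask, glue_stick, marker, goggles, jug from where it was at the start of the episode above 0.015 m).
It also fails if it takes over 72 s, if anything falls off the work surface, if the arm or the gripper's body presses on something with over 40 N, if the wrist force passes 120 N, or if a joint passes its speed limit or range.

## Robot

A 6-joint arm with a two-finger parallel gripper is mounted at the origin on the work surface. World frame = base frame: x ahead of the robot, y to its left, z up, the work surface at z = 0. Lengths are in m, angles in rad, forces in N, time in s.
With the tool pointing down it reaches from about 0.35 to 0.85 m from the base axis. Payload 8.1 kg.
Tool frame: the origin (TCP) lies midway between the tips of the shut fingers; the grasp point (between the pads) lies grip_point_offset behind it (grip_point_offset is the distance from the TCP to the grasp point, in m); z points along the fingers, y is the direction in which the jaws open and shut (so a half turn about z gives the same grasp; the last joint's range is limited). The gripper opens to 93 mm and grips with 3 to 60 N. Pads are 15 mm wide; open, the fingers measure 128 mm over their backs; the gripper's body (75 mm by 188 mm) begins 65 mm behind the grasp point.
Start: joints at [-1.425, 0.13, 1.488, -0, 1.523, -0.085], TCP at [0.137, -0.584, 0.219] pointing down, gripper open.
Joint ranges: [-2.96, 2.96], [-0.89, 2.26], [0.02, 2.5], [-1.34, 4.48], [0, 2.73], [-2.66, 2.66]. Speed limits (rad/s): [2.39, 2.39, 2.79, 3.14, 3.14, 3.14].

## Interface

Orientations are given as a rotation vector (axis times angle).
In Python, from station import get_obs, read_camera, camera_params, job_done, grip_point_offset gives the robot as it stands.
- The arm moves only by the shell command python3 -m inch 'ROWS' [OPENING] [FORCE]. ROWS is a JSON object of lists of equal length, an entry for each row: "dp": the shift along the tool's x, y, z in mm, a list of three; "roll": the turn about the tool's z in degrees. A call has 1 to 10 rows; each row is the pose to reach, as a shift and turn from the pose commanded when the call began, along the tool's axes at that moment; what a row does not reach only later rows make up. A row lasts 1/12 s, in which the tool goes at most 41.7 mm and 7.16 degrees, less where a joint would pass 70% of its speed; a pose out of reach is approached as far as the arm can. A call with a gripper value outside its range is refused whole. OPENING is the finger opening in mm, from 0 to 93, set as the call begins (- or left out, the last holds). The fingers move at their own pace and stop on an object; FORCE is the grip in N (left out, the last holds). Time passes only in rows, so rows that repeat a pose let the fingers close. It gives the time, the measured TCP pose, the force and the opening at its end, in the units of the state.
- get_obs(): the state, without advancing time (a new reading comes with each control period).
- read_camera(name): name is "scene" or "side" or "wrist"; returns the picture (384x512x3 uint8, red, green, blue); there is no depth.
- camera_params(name): a dict with "vfov" (degrees; the focal length in pixels is half the picture's height over the tangent of half this angle, whatever the lens; pixels are square), "cx", "cy" (the principal point, pixels), "k1" (the pictures are not rectified: a ray, as slopes to the right and down, at radius r is drawn at 1 + k1 r^2 times it, then the intrinsics apply), "pose" (4x4, takes a point from camera to world coordinates). Camera axes: x right, y up, looking along -z (the intrinsics and any distortion apply to the point x, -y, -z); pixel columns grow to the right and rows downward; lengths in m; the calibration is good to about 2 mm. A picture is of the moment at which its call begins: read the wrist's pose just before it. camera_params takes no time and is no camera call; for the wrist camera it gives the pose at the moment of the call.
- job_done(): hands the job in, once; it reports no verdict.
The state is a dict: "time_s": time; "joint_positions": joint angles; "joint_velocities": joint speeds; "effort": joint torques, N m; "position": TCP position; "tool_rot": TCP orientation; "wrist_force": force on the tool from outside, world axes, zero at the start; "moment": the same for the moment, N m; "width": finger opening in m.
Only numpy, scipy, OpenCV 4.12 (cv2) and the standard library are available. Lean on these libraries where they do the work, as an engineer would, in place of code of your own. Each camera call takes 0.05 s, during which the arm holds its last target.

## Working session

There is one attempt and no reset: what is moved stays moved. The work goes in short steps, Python scripts to look and compute and a shell command to move; the robot and the scene stay as the last step left them, time stands still between calls to the robot, and variables do not carry over. Pictures are saved under pics/ and viewed, and the job is handed in when it is done.

```bash
ls; mkdir -p pics; python3 - <<'E'
from station import *
import cv2
o=get_obs();print({k:(v if not hasattr(v,'round') else v) for k,v in o.items()})
print(grip_point_offset)
for n in ["scene","side","wrist"]:
    print(n,camera_params(n))
    cv2.imwrite(f"pics/{n}0.png",read_camera(n)[:,:,::-1])
E
```

```text
pics
{'time_s': 0.0, 'joint_positions': array([-1.42538190e+00,  1.31161812e-01,  1.48925960e+00,  5.35934006e-06,
        1.52297685e+00, -8.53401889e-02]), 'joint_velocities': array([-0.00099199, -0.00131027, -0.00120297,  0.00159535, -0.00059206,
        0.00013409]), 'effort': array([ 2.81510846e-03, -5.59850657e+01, -4.91747081e+01,  7.70469429e-02,
        3.55371006e-02, -1.29328332e-04]), 'position': array([ 0.13720533, -0.58353191,  0.21759785]), 'tool_rot': array([-3.11891261e+00, -3.61456654e-01,  7.67310748e-05]), 'wrist_force': array([-0.50013818,  0.28476164,  0.31832365]), 'moment': array([ 0.00781114,  0.04194874, -0.03603775]), 'width': 0.09284798501902823}
0.0188
scene {'vfov': 48.06418925303224, 'cx': 256.30650051574037, 'cy': 190.88571269803168, 'k1': -0.08967504717047964, 'pose': array([[ 7.99865134e-01, -3.48945171e-01,  4.88316532e-01,
         1.32363133e+00],
       [ 6.00178997e-01,  4.66356123e-01, -6.49843934e-01,
        -9.01135046e-01],
       [-9.69502547e-04,  8.12864832e-01,  5.82451565e-01,
         8.65040021e-01],
       [ 0.00000000e+00,  0.00000000e+00,  0.00000000e+00,
         1.00000000e+00]])}
side {'vfov': 44.1542895901773, 'cx': 262.19042693190863, 'cy': 190.66634005205213, 'k1': -0.042365195963970814, 'pose': array([[-0.89580526,  0.32318627, -0.30509601,  0.19655329],
       [-0.44442591, -0.6447162 ,  0.62195388,  0.8833663 ],
       [ 0.00430662,  0.69274212,  0.72117252,  1.10179846],
       [ 0.        ,  0.        ,  0.        ,  1.        ]])}
wrist {'vfov': 68.89992400936441, 'cx': 254.25313754489613, 'cy': 191.0236510362024, 'k1': -0.01472348493064245, 'pose': array([[ 0.22959928,  0.93164774,  0.28163215,  0.21579979],
       [-0.97328349,  0.22032595,  0.06461983, -0.56549172],
       [-0.00184795, -0.28894459,  0.95734404,  0.38497059],
       [ 0.        ,  0.        ,  0.        ,  1.        ]])}
```

View pics/scene0.png

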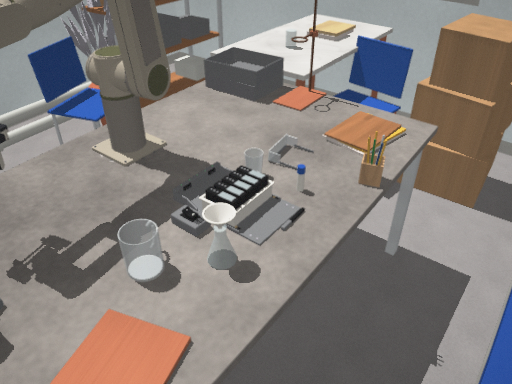

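View pics/side0.png

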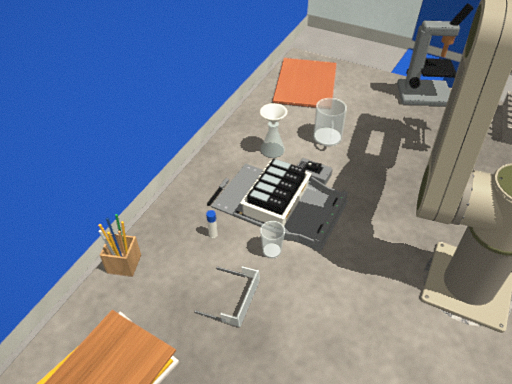

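View pics/wrist0.png

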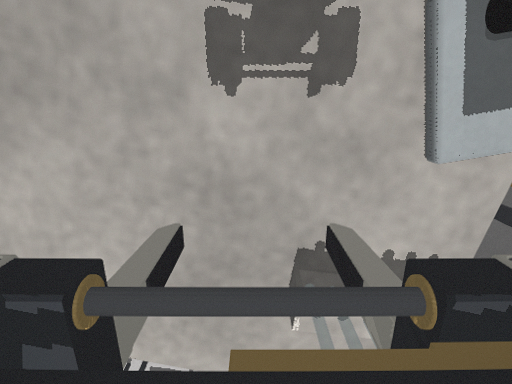

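The scene view has the dock at about (240,205): tray near (235,190), flask (222,235), jug (142,250), rocker (190,213), marker (295,217), glue stick (301,178), beaker (254,160). I'll enlarge it to pick points.

```bash
python3 - <<'E'
import cv2
a=cv2.imread("pics/scene0.png")[145:275,160:320];cv2.imwrite("pics/scz.png",cv2.resize(a,None,fx=5,fy=4.6,interpolation=cv2.INTER_CUBIC)[:600])
a=cv2.imread("pics/side0.png")[140:260,195:355];cv2.imwrite("pics/sdz.png",cv2.resize(a,None,fx=5,fy=5,interpolation=cv2.INTER_CUBIC)[:600])
E
```

```text
(no output)
```

View pics/scz.png

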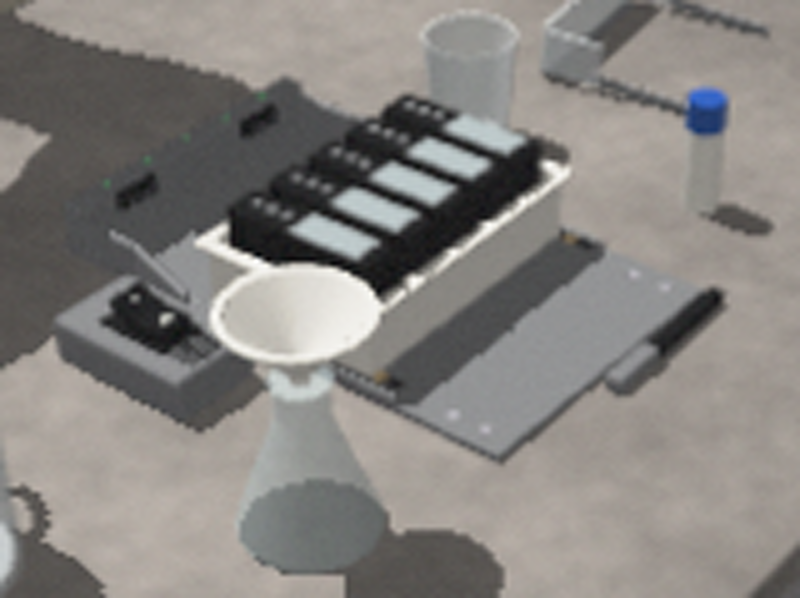

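View pics/sdz.png

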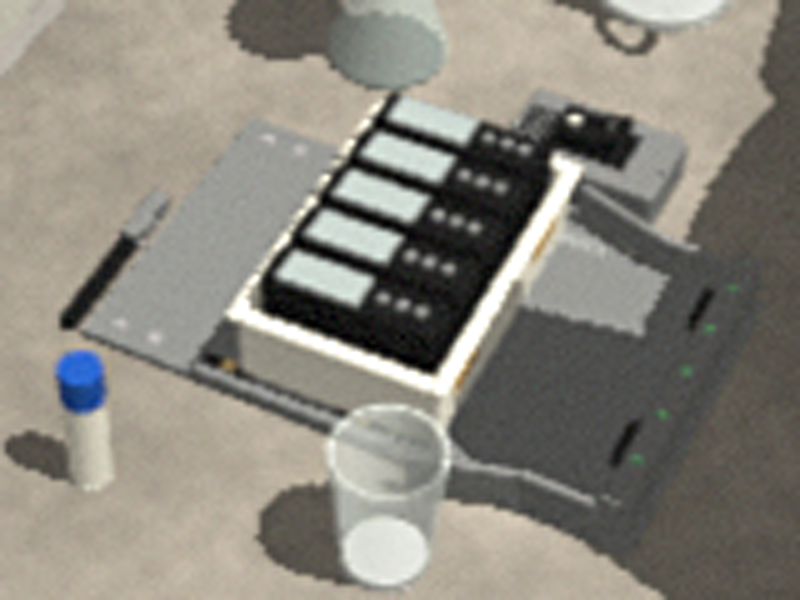

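```bash
cat > h.py <<'E'
import numpy as np, cv2
from station import *
def ray(name,px,P=None):
    p=P or camera_params(name); f=192/np.tan(np.radians(p['vfov'])/2)
    K=np.array([[f,0,p['cx']],[0,f,p['cy']],[0,0,1]])
    q=cv2.undistortPoints(np.array([[px]],float),K,np.array([p['k1'],0,0,0,0]))[0,0]
    T=np.array(p['pose']); d=T[:3,:3]@np.array([q[0],-q[1],-1]); return T[:3,3],d
def onz(name,px,z,P=None):
    o,d=ray(name,px,P); return o+d*(z-o[2])/d[2]
def two(n1,p1,n2,p2):
    o1,d1=ray(n1,p1);o2,d2=ray(n2,p2)
    A=np.c_[d1,-d2];s=np.linalg.lstsq(A,o2-o1,rcond=None)[0]
    a=o1+s[0]*d1;b=o2+s[1]*d2
    return (a+b)/2,np.linalg.norm(a-b)
def proj(name,X,P=None):
    p=P or camera_params(name); f=192/np.tan(np.radians(p['vfov'])/2)
    T=np.array(p['pose']); c=T[:3,:3].T@(np.array(X)-T[:3,3]); u=np.array([c[0],-c[1]])/-c[2]
    u=u*(1+p['k1']*(u@u)); return f*u+[p['cx'],p['cy']]
E
python3 - <<'E'
from h import *
np.set_printoptions(precision=4,suppress=True)
S=lambda u,v:(u/5+195-.4,v/5+140-.4)
C=lambda u,v:(u/5+160-.4,v/4.6+145-.4)
# side
q={k:onz('side',S(*p),.067) for k,p in dict(FL=(230,310),FR=(388,96),NL=(441,394),NR=(582,163)).items()}
for k in q: print(k,q[k])
print('lens',np.linalg.norm(q['FL']-q['FR']),np.linalg.norm(q['NL']-q['NR']),np.linalg.norm(q['FL']-q['NL']),np.linalg.norm(q['FR']-q['NR']))
for n,p in dict(FL=(573,170),NR=(197,243)).items(): print('scene',n,onz('scene',C(*p),.067))
B={k:onz('side',S(*p),.006) for k,p in dict(BL=(80,332),BR=(250,122)).items()}; print(B)
for n,p in dict(BL=(708,285),BR=(505,458)).items(): print('scene',n,onz('scene',C(*p),.006))
print('rocker', two('side',S(600,130),'scene',C(145,315)))
print('pod side',onz('side',S(688,160),.037),onz('side',S(650,220),.037), onz('side',S(540,92),.037))
print('pod scene',onz('scene',C(55,330),.037),onz('scene',C(190,388),.037))
print('beaker top',onz('side',S(388,430),.095),onz('scene',C(470,40),.095))
print('flask base',onz('side',S(387,45),.0),onz('scene',C(315,520),.0))
print('flask top',onz('scene',C(297,315),.168))
print('glue top',onz('side',S(80,368),.096),onz('scene',C(707,100),.096))
print('marker',onz('side',S(118,258),.007),onz('scene',C(668,337),.007),onz('side',S(65,325),.007),onz('side',S(165,195),.007))
E
```

```text
FL [0.6716 0.0599 0.067 ]
FR [ 0.669  -0.1519  0.067 ]
NL [0.5324 0.0633 0.067 ]
NR [ 0.5326 -0.1503  0.067 ]
lens 0.2118335509805566 0.21367102947454408 0.13925595572893937 0.1363577755730841
scene FL [0.67   0.0665 0.067 ]
scene NR [ 0.5324 -0.146   0.067 ]
{'BL': array([0.7743, 0.0696, 0.006 ]), 'BR': array([ 0.7693, -0.1473,  0.006 ])}
scene BL [0.7734 0.0748 0.006 ]
scene BR [ 0.774  -0.1491  0.006 ]
rocker (array([ 0.541 , -0.2047,  0.0463]), np.float64(0.0009735925230654304))
pod side [ 0.4818 -0.2139  0.037 ] [ 0.484  -0.1514  0.037 ] [ 0.5935 -0.2312  0.037 ]
pod scene [ 0.4996 -0.2415  0.037 ] [ 0.6065 -0.2349  0.037 ]
beaker top [0.5385 0.1223 0.095 ] [0.5349 0.133  0.095 ]
flask base [ 0.7232 -0.2668  0.    ] [ 0.7172 -0.254   0.    ]
flask top [ 0.7211 -0.2605  0.168 ]
glue top [0.7129 0.1599 0.096 ] [0.7139 0.1586 0.096 ]
marker [0.7846 0.0045 0.007 ] [0.7848 0.0091 0.007 ] [0.7851 0.0695 0.007 ] [ 0.7858 -0.0591  0.007 ]
```

Tray far rim: outer edge at x≈0.671, y≈-0.044, with sizes 212/138 mm as given. The dock lies nearly along world x, its base far edge at x≈0.774 and y mid ≈-0.038. I'll lift and move toward it, clear above the flask.

```bash
python3 -m inch '{"dp":[[8,-4,-15],[35,-20,-35],[70,-40,-45],[105,-61,-45],[140,-81,-45],[175,-102,-45],[210,-122,-45],[245,-142,-45],[275,-160,-45],[300,-174,-45]],"roll":[0,1.5,3,4.5,6,7.5,9,10.5,12,13.5]}' 50; python3 -c "
from h import *
o=get_obs();print(cv2.Rodrigues(o['tool_rot'])[0])"
```

```text
time_s: 0.98
position: [0.391, -0.3438, 0.2635]
tool_rot: [-3.141, 0.008, -0.0]
wrist_force: [0.3, 0.3, -0.1]
width: 0.0499
[[ 9.99987880e-01 -4.91895847e-03  2.10020504e-04]
 [-4.91906355e-03 -9.99987775e-01  5.02822548e-04]
 [ 2.07544573e-04 -5.03849558e-04 -9.99999852e-01]]
```

```bash
python3 -m inch '{"dp":[[25,-25,0],[55,-55,0],[85,-83,0],[114,-112,0],[143,-140,0],[172,-168,0],[201,-197,0],[230,-225,0],[258,-253,0],[280,-275,0]],"roll":[0,0,0,0,0,0,0,0,0,0]}' && python3 -m inch '{"dp":[[15,-14,0],[27,-24,0],[32,-28,0],[32,-28,0]],"roll":[0,0,0,0]}'; python3 - <<'E'
from h import *
print(camera_params('wrist'))
cv2.imwrite("pics/w1.png",read_camera('wrist')[:,:,::-1])
E
```

```text
time_s: 1.82
position: [0.6722, -0.0697, 0.2628]
tool_rot: [-3.141, 0.006, 0.001]
wrist_force: [0.4, -0.4, 0.2]
width: 0.0502
time_s: 2.15
position: [0.7033, -0.0435, 0.2626]
tool_rot: [-3.141, 0.005, 0.002]
wrist_force: [0.2, -1.1, -0.1]
width: 0.0503
{'vfov': 68.89992400936441, 'cx': 254.25313754489613, 'cy': 191.0236510362024, 'k1': -0.01472348493064245, 'pose': array([[-2.40578761e-03,  9.56915984e-01,  2.90354977e-01,
         7.84243485e-01],
       [-9.99996954e-01, -2.14175197e-03, -1.22713097e-03,
        -4.39165358e-02],
       [-5.52392896e-04, -2.90357044e-01,  9.56918221e-01,
         4.29728123e-01],
       [ 0.00000000e+00,  0.00000000e+00,  0.00000000e+00,
         1.00000000e+00]])}
```

View pics/w1.png

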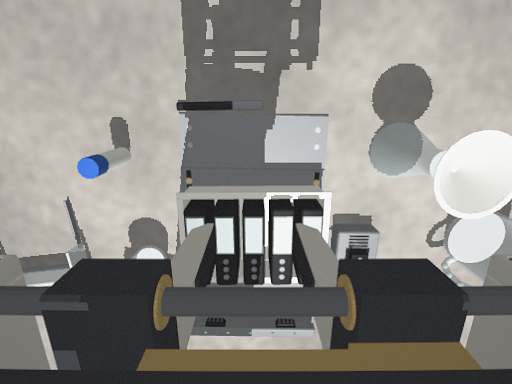

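The wrist view shows the far rim from (178,194) to (330,191), the base plate far edge from (182,115) to (327,114), and nothing behind the rim. I'll enlarge it to measure yaw and position.

```bash
python3 - <<'E'
import cv2
a=cv2.imread("pics/w1.png")[95:215,165:345];cv2.imwrite("pics/w1z.png",cv2.resize(a,None,fx=4.4,fy=4.4,interpolation=cv2.INTER_CUBIC))
a=cv2.imread("pics/w1.png")[205:345,300:400];cv2.imwrite("pics/w1y.png",cv2.resize(a,None,fx=4,fy=4,interpolation=cv2.INTER_CUBIC))
E
```

```text
(no output)
```

View pics/w1z.png

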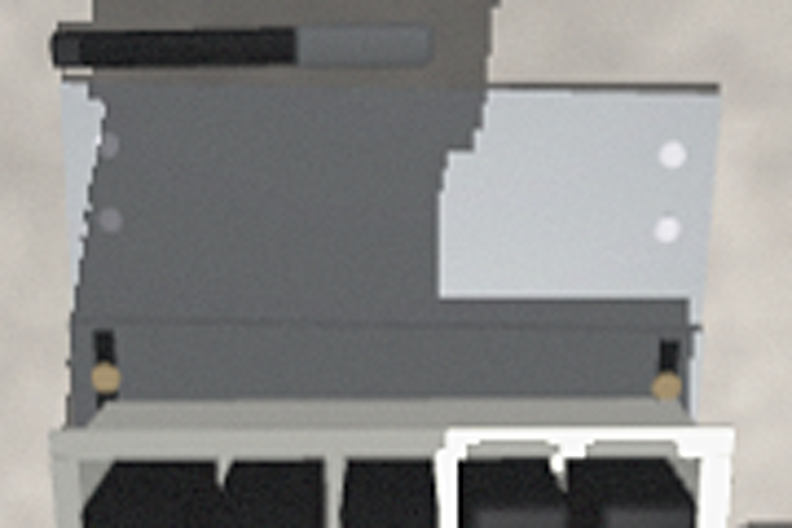

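View pics/w1y.png

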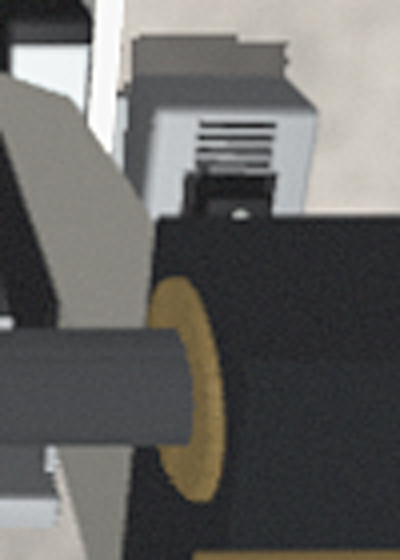

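```bash
python3 - <<'E'
from h import *
np.set_printoptions(precision=4,suppress=True)
P=camera_params('wrist')
W=lambda u,v:(u/4.4+165-.4,v/4.4+95-.4)
for n,u,v,z in [('baseL',62,80,.006),('baseR',720,90,.006),('deckL',78,319,.012),('deckR',690,327,.012),('rimL',50,431,.067),('rimR',735,428,.067)]:
    print(n,onz('wrist',W(u,v),z,P))
Y=lambda u,v:(u/4+300-.4,v/4+205-.4)
for n,u,v in [('podL',152,110),('podR',318,108)]: print(n,onz('wrist',Y(u,v),.037,P))
for n,u,v in [('rockL',187,175),('rockR',275,175)]: print(n,onz('wrist',Y(u,v),.048,P))
E
```

```text
baseL [0.775  0.0657 0.006 ]
baseR [ 0.7711 -0.1533  0.006 ]
deckL [0.6953 0.065  0.012 ]
deckR [ 0.6918 -0.1471  0.012 ]
rimL [0.6717 0.0619 0.067 ]
rimR [ 0.672  -0.1496  0.067 ]
podL [ 0.598  -0.1725  0.037 ]
podR [ 0.5985 -0.2366  0.037 ]
rockL [ 0.576  -0.1846  0.048 ]
rockR [ 0.5758 -0.2183  0.048 ]
```

Findings:
- Dock yaw is about -0.017 rad.
- Deck far edge is x≈0.694, so the keeper is x≈0.559 and the seated rim should be near 0.563.
- The tray is about +0.018 rad relative to the dock.
- The rim is at x=0.672.

I'll roll to the dock's yaw and descend behind the rim.

```bash
python3 -m inch '{"dp":[[-2,0,15],[-5,0,40],[-8,0,70],[-9,0,100],[-9,0,130],[-9,0,155],[-9,0,178],[-9,0,197],[-9,0,210],[-9,0,216]],"roll":[0.2,0.5,0.8,0.8,0.8,0.8,0.8,0.8,0.8,0.8]}' && python3 -m inch '{"dp":[[0,0,0],[0,0,0]],"roll":[0,0]}'; python3 - <<'E'
from h import *
o=get_obs();print(cv2.Rodrigues(o['tool_rot'])[0][:,0],o['position'],o['wrist_force'])
P=camera_params('wrist')
im=read_camera('wrist')[:,:,::-1]; cv2.imwrite("pics/w2.png",im)
s=read_camera('side')[120:270,180:380,::-1]; cv2.imwrite("pics/s2.png",cv2.resize(s,None,fx=4,fy=4,interpolation=cv2.INTER_CUBIC))
E
```

```text
time_s: 3.03
position: [0.6919, -0.0455, 0.0453]
tool_rot: [-3.141, 0.032, 0.005]
wrist_force: [0.3, 0.2, -0.6]
width: 0.05
time_s: 3.2
position: [0.6943, -0.0451, 0.0487]
tool_rot: [3.141, -0.03, 0.002]
wrist_force: [0.2, 1.0, 0.2]
width: 0.0501
[ 9.99812119e-01 -1.93598811e-02  9.59989121e-04] [ 0.69429437 -0.04507926  0.04866882] [0.17816496 0.96453091 0.18210012]
```

View pics/w2.png

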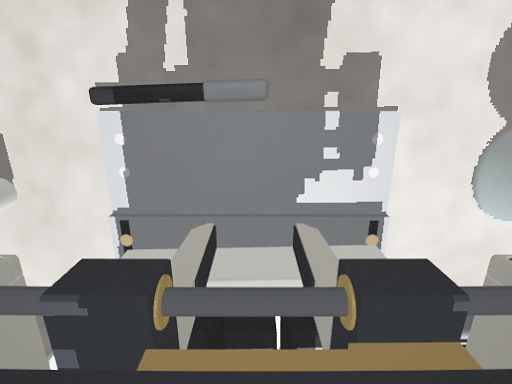

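View pics/s2.png

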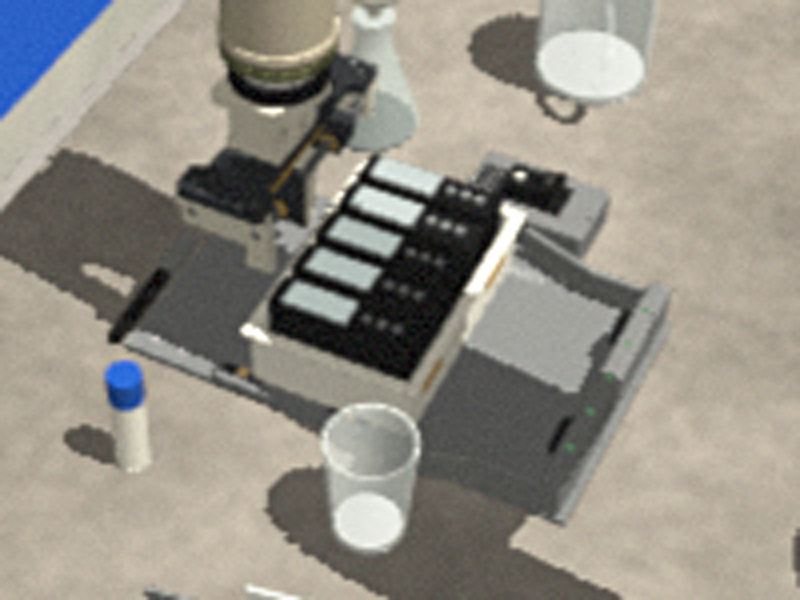

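The fingertips are behind the far rim, and the deck is visible behind the tray with clearance. I'll start drawing slowly and watch the force.

```bash
python3 -m inch '{"dp":[[-2,0,0],[-4,0,0],[-6,0,0],[-8,0,0],[-10,0,0],[-11.5,0,0],[-13,0,0],[-14.5,0,0],[-16,0,0],[-17.5,0,0]],"roll":[0,0,0,0,0,0,0,0,0,0]}'; python3 -m inch '{"dp":[[-1.5,0,0],[-3,0,0],[-4.5,0,0],[-6,0,0],[-7.5,0,0],[-9,0,0]],"roll":[0,0,0,0,0,0]}'
```

```text
time_s: 4.13
position: [0.6766, -0.0443, 0.0478]
tool_rot: [3.141, -0.03, 0.001]
wrist_force: [1.8, -1.8, -0.4]
width: 0.0501
time_s: 4.63
position: [0.6675, -0.044, 0.0478]
tool_rot: [-3.141, 0.03, -0.001]
wrist_force: [2.2, -0.4, 0.6]
width: 0.0503
```

```bash
python3 -m inch '{"dp":[[-2,0,0],[-4,0,0],[-6,0,0],[-8,0,0],[-10,0,0],[-12,0,0],[-14,0,0],[-16,0,0],[-18,0,0],[-20,0,0]],"roll":[0,0,0,0,0,0,0,0,0,0]}'; python3 -m inch '{"dp":[[-2,0,0],[-4,0,0],[-6,0,0],[-8,0,0],[-10,0,0],[-12,0,0],[-14,0,0],[-16,0,0],[-18,0,0],[-20,0,0]],"roll":[0,0,0,0,0,0,0,0,0,0]}'; python3 - <<'E'
from h import *
P=camera_params('wrist')
im=read_camera('wrist')[:,:,::-1]; cv2.imwrite("pics/w3.png",im)
s=read_camera('side')[120:270,180:380,::-1]; cv2.imwrite("pics/s3.png",cv2.resize(s,None,fx=4,fy=4,interpolation=cv2.INTER_CUBIC))
E
```

```text
time_s: 5.47
position: [0.6476, -0.0437, 0.0479]
tool_rot: [3.141, -0.03, 0.001]
wrist_force: [4.6, 0.2, 1.8]
width: 0.0499
time_s: 6.3
position: [0.6263, -0.0432, 0.0467]
tool_rot: [-3.141, 0.03, 0.003]
wrist_force: [2.3, 1.0, -1.4]
width: 0.05
```

View pics/s3.png

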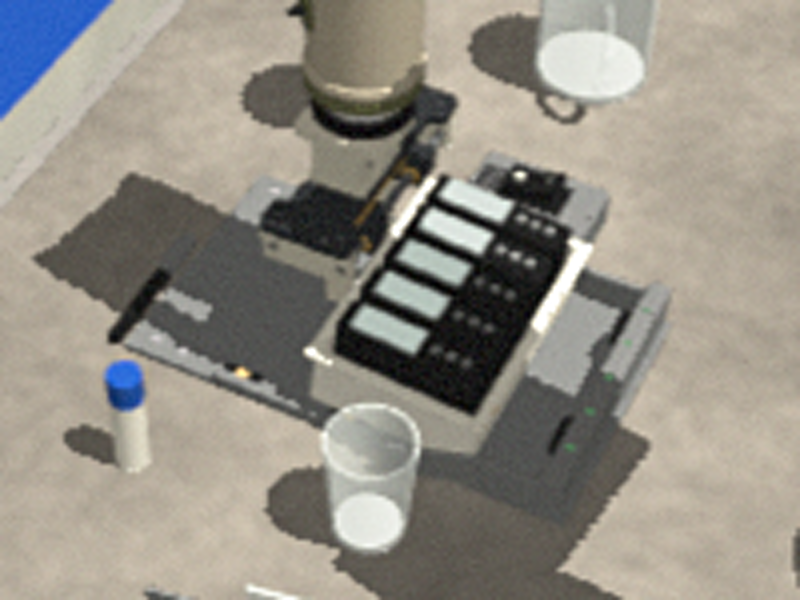

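View pics/w3.png

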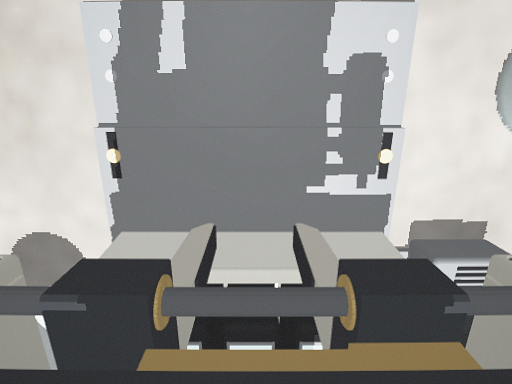

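The tray slides at 2–5 N and enters the cheeks squarely.

```bash
python3 -m inch '{"dp":[[-2,0,0],[-4,0,0],[-6,0,0],[-8,0,0],[-10,0,0],[-12,0,0],[-14,0,0],[-16,0,0],[-18,0,0],[-20,0,0]],"roll":[0,0,0,0,0,0,0,0,0,0]}'; python3 -m inch '{"dp":[[-2,0,0],[-4,0,0],[-6,0,0],[-8,0,0],[-10,0,0],[-11.5,0,0],[-13,0,0],[-14,0,0],[-15,0,0],[-16,0,0]],"roll":[0,0,0,0,0,0,0,0,0,0]}'
```

```text
time_s: 7.23
position: [0.6073, -0.0429, 0.0477]
tool_rot: [-3.141, 0.03, -0.0]
wrist_force: [3.6, -0.0, -0.9]
width: 0.0501
time_s: 8.07
position: [0.5915, -0.0427, 0.0477]
tool_rot: [3.141, -0.03, 0.0]
wrist_force: [2.4, 0.0, -2.4]
width: 0.05
```

Now I go in smaller bites, checking the force each time.

```bash
python3 -m inch '{"dp":[[-1,0,0],[-2,0,0],[-3,0,0],[-4,0,0],[-5,0,0],[-6,0,0],[-7,0,0],[-8,0,0]],"roll":[0,0,0,0,0,0,0,0]}'; python3 -m inch '{"dp":[[-0.7,0,0],[-1.4,0,0],[-2.1,0,0],[-2.8,0,0],[-3.5,0,0]],"roll":[0,0,0,0,0]}';python3 -m inch '{"dp":[[-0.6,0,0],[-1.2,0,0],[-1.8,0,0],[-2.4,0,0],[-3,0,0]],"roll":[0,0,0,0,0]}'
```

```text
time_s: 8.73
position: [0.5834, -0.0425, 0.0476]
tool_rot: [-3.141, 0.03, 0.0]
wrist_force: [3.3, -0.1, -0.5]
width: 0.0501
time_s: 9.15
position: [0.58, -0.0424, 0.0477]
tool_rot: [3.141, -0.029, 0.0]
wrist_force: [2.7, -0.9, -1.8]
width: 0.0501
time_s: 9.57
position: [0.5769, -0.0424, 0.0477]
tool_rot: [3.141, -0.029, 0.0]
wrist_force: [2.2, 0.5, -0.8]
width: 0.05
```

```bash
python3 -m inch '{"dp":[[-0.5,0,0],[-1,0,0],[-1.5,0,0],[-2,0,0],[-2,0,0]],"roll":[0,0,0,0,0]}';python3 -m inch '{"dp":[[-0.5,0,0],[-1,0,0],[-1.5,0,0],[-2,0,0],[-2,0,0]],"roll":[0,0,0,0,0]}'
```

```text
time_s: 9.98
position: [0.5751, -0.0423, 0.0478]
tool_rot: [3.141, -0.03, 0.001]
wrist_force: [3.6, -0.6, -0.6]
width: 0.0499
time_s: 10.4
position: [0.5732, -0.0423, 0.0479]
tool_rot: [3.141, -0.029, 0.001]
wrist_force: [4.8, -0.2, -0.7]
width: 0.0502
```

The spring contacts are engaging, with force rising from x≈0.576.

```bash
python3 -m inch '{"dp":[[-0.5,0,0],[-1,0,0],[-1.5,0,0],[-1.5,0,0]],"roll":[0,0,0,0]}';python3 -m inch '{"dp":[[-0.4,0,0],[-0.8,0,0],[-1.2,0,0],[-1.2,0,0]],"roll":[0,0,0,0]}'
```

```text
time_s: 10.73
position: [0.5719, -0.0423, 0.0479]
tool_rot: [3.141, -0.03, 0.001]
wrist_force: [5.6, -0.2, -0.9]
width: 0.0502
time_s: 11.07
position: [0.5709, -0.0423, 0.0481]
tool_rot: [3.141, -0.03, 0.002]
wrist_force: [6.4, -0.1, -0.1]
width: 0.0496
```

```bash
python3 -m inch '{"dp":[[-0.4,0,0],[-0.8,0,0],[-1.2,0,0],[-1.2,0,0]],"roll":[0,0,0,0]}';python3 -m inch '{"dp":[[-0.3,0,0],[-0.6,0,0],[-0.8,0,0],[-0.8,0,0]],"roll":[0,0,0,0]}'
```

```text
time_s: 11.4
position: [0.57, -0.0423, 0.0482]
tool_rot: [3.141, -0.03, 0.003]
wrist_force: [5.9, 0.2, -0.1]
width: 0.0501
time_s: 11.73
position: [0.5694, -0.0423, 0.0484]
tool_rot: [3.141, -0.03, 0.004]
wrist_force: [7.3, -0.2, -0.4]
width: 0.0501
```

```bash
python3 -m inch '{"dp":[[-0.3,0,0],[-0.6,0,0],[-0.9,0,0],[-0.9,0,0]],"roll":[0,0,0,0]}';python3 -m inch '{"dp":[[-0.3,0,0],[-0.6,0,0],[-0.9,0,0],[-0.9,0,0]],"roll":[0,0,0,0]}';python3 -m inch '{"dp":[[-0.3,0,0],[-0.6,0,0],[-0.6,0,0]],"roll":[0,0,0]}'
```

```text
time_s: 12.07
position: [0.5691, -0.0423, 0.0486]
tool_rot: [3.141, -0.03, 0.006]
wrist_force: [8.2, -0.8, -0.2]
width: 0.0499
time_s: 12.4
position: [0.5689, -0.0424, 0.0491]
tool_rot: [3.141, -0.03, 0.008]
wrist_force: [11.9, 0.0, -0.4]
width: 0.0502
time_s: 12.65
position: [0.5689, -0.0423, 0.0494]
tool_rot: [3.141, -0.03, 0.01]
wrist_force: [11.9, -0.4, 0.4]
width: 0.05
```

Dead stop at x=0.5689 (predicted ≈0.570) at 12 N. Now I wipe down.

```bash
python3 -m inch '{"dp":[[0,0,1],[0,0,2],[0,0,3],[0,0,4],[0,0,5],[0,0,6],[0,0,7]],"roll":[0,0,0,0,0,0,0]}';python3 -m inch '{"dp":[[0,0,1],[0,0,2],[0,0,3],[0,0,4],[0,0,5],[0,0,6],[0,0,7]],"roll":[0,0,0,0,0,0,0]}'
```

```text
time_s: 13.23
position: [0.5701, -0.0424, 0.0433]
tool_rot: [3.141, -0.03, 0.014]
wrist_force: [15.0, -0.5, 1.9]
width: 0.0505
time_s: 13.82
position: [0.571, -0.0424, 0.0368]
tool_rot: [3.141, -0.03, 0.017]
wrist_force: [17.1, 0.2, 1.3]
width: 0.0498
```

```bash
python3 - <<'E'
from h import *
s=read_camera('side')[120:270,180:380,::-1]; cv2.imwrite("pics/s4.png",cv2.resize(s,None,fx=4,fy=4,interpolation=cv2.INTER_CUBIC))
s=read_camera('scene')[145:265,160:320,::-1]; cv2.imwrite("pics/c4.png",cv2.resize(s,None,fx=5,fy=5,interpolation=cv2.INTER_CUBIC))
E
```

```text
(no output)
```

View pics/s4.png

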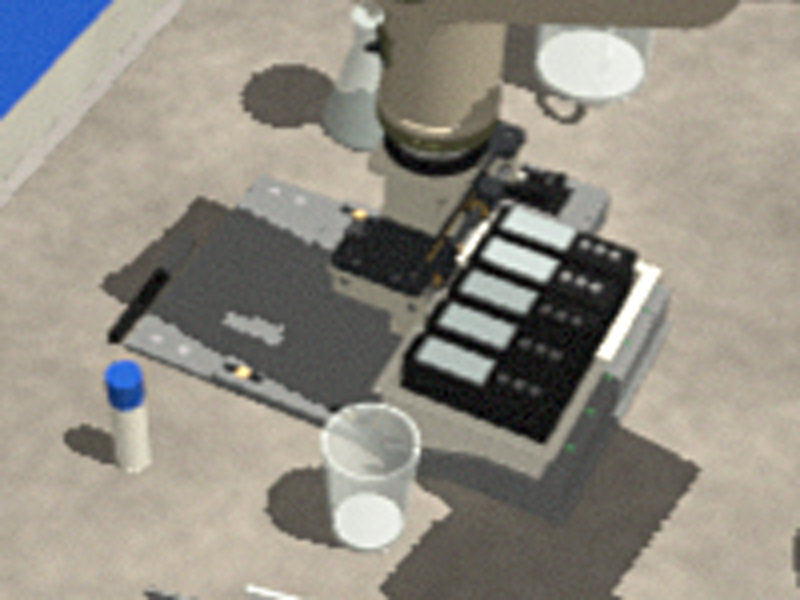

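View pics/c4.png

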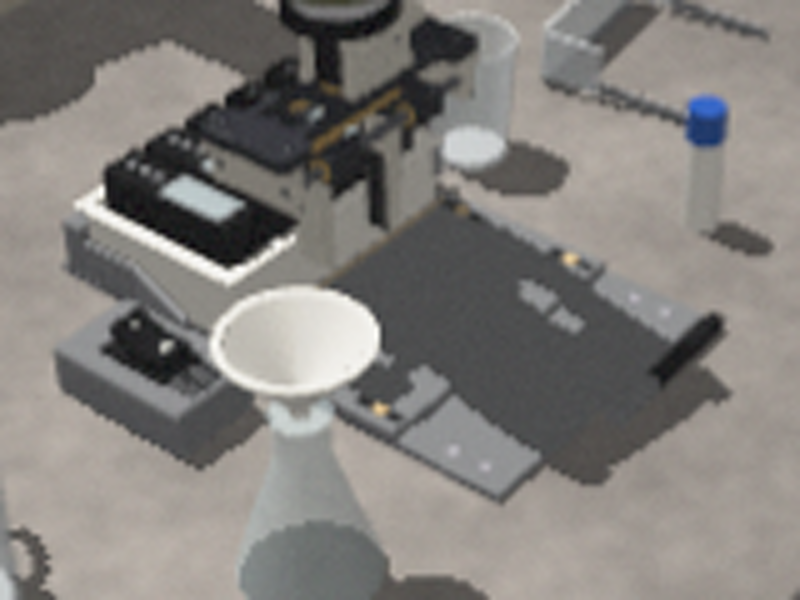

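```bash
python3 -m inch '{"dp":[[0.3,0,1],[0.6,0,2],[0.9,0,3],[1.2,0,4],[1.2,0,4]],"roll":[0,0,0,0,0]}'; python3 - <<'E'
from h import *
np.set_printoptions(precision=4,suppress=True)
P=camera_params('wrist')
cv2.imwrite("pics/w5.png",read_camera('wrist')[:,:,::-1])
for z in (.061,.064,.067):
  print(z,onz('scene',(297/5+160-.4,237/5+145-.4),z),onz('side',(380/4+180-.4,390/4+120-.4),z))
E
```

```text
time_s: 14.33
position: [0.5711, -0.0426, 0.0326]
tool_rot: [3.141, -0.03, 0.013]
wrist_force: [11.1, -0.2, 6.2]
width: 0.0502
0.061 [ 0.5577 -0.0804  0.061 ] [0.5576 0.0647 0.061 ]
0.064 [ 0.5606 -0.0835  0.064 ] [0.5566 0.0671 0.064 ]
0.067 [ 0.5634 -0.0865  0.067 ] [0.5555 0.0694 0.067 ]
```

View pics/w5.png

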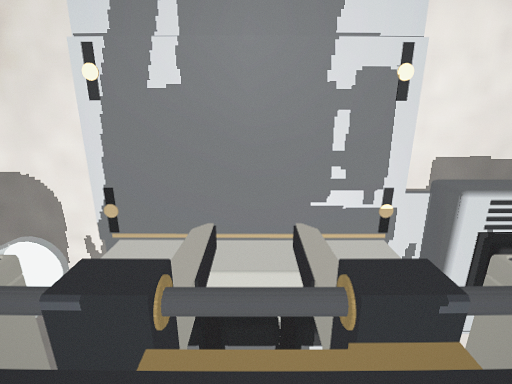

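Fz=+6 N: the tray no longer gives downward. The left corner solved with the expected y gives a rim z of ≈0.061, which suggests it has dropped. I'll draw back straight and watch.

```bash
python3 -m inch '{"dp":[[1,0,0],[2,0,0],[3,0,0],[4,0,0],[6,0,0],[8,0,0],[11,0,0],[14,0,0]],"roll":[0,0,0,0,0,0,0,0]}'; python3 - <<'E'
from h import *
cv2.imwrite("pics/w6.png",read_camera('wrist')[:,:,::-1])
s=read_camera('side')[120:270,180:380,::-1]; cv2.imwrite("pics/s6.png",cv2.resize(s,None,fx=4,fy=4,interpolation=cv2.INTER_CUBIC))
E
```

```text
time_s: 15.05
position: [0.5805, -0.0423, 0.0289]
tool_rot: [-3.141, 0.029, 0.003]
wrist_force: [0.0, 0.1, 1.0]
width: 0.0502
```

View pics/w6.png

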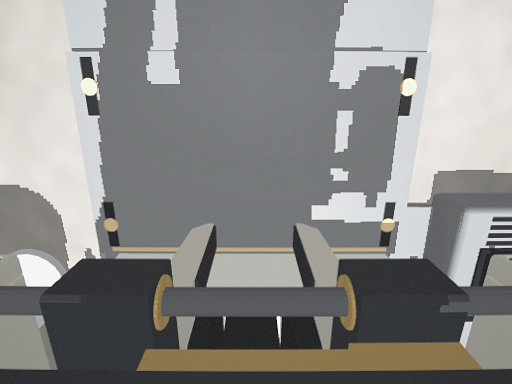

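View pics/s6.png

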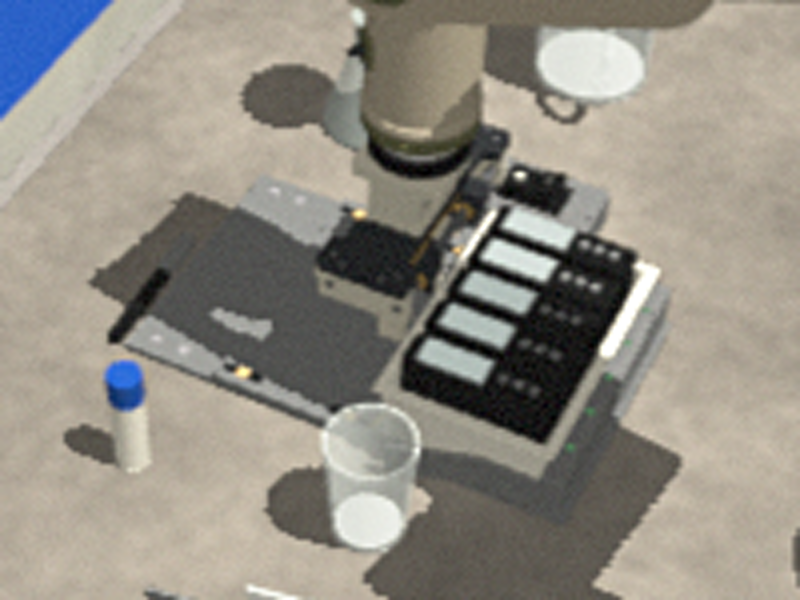

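The tray stayed put when the finger withdrew. I'll rise and look at both the tray and the rocker from above.

```bash
python3 -m inch '{"dp":[[0,0,-10],[0,0,-35],[0,0,-65],[0,0,-100],[0,0,-135],[10,20,-165],[25,45,-190],[40,65,-210],[50,75,-220],[50,75,-220]],"roll":[0,0,0,0,0,0,0,0,0,0]}' 0;python3 -m inch '{"dp":[[0,0,0],[0,0,0]],"roll":[0,0]}'; python3 - <<'E'
from h import *
import pickle
pickle.dump(camera_params('wrist'),open('P7','wb'))
cv2.imwrite("pics/w7.png",read_camera('wrist')[:,:,::-1])
s=read_camera('side')[120:270,180:380,::-1]; cv2.imwrite("pics/s7.png",cv2.resize(s,None,fx=4,fy=4,interpolation=cv2.INTER_CUBIC))
s=read_camera('scene')[145:265,160:320,::-1]; cv2.imwrite("pics/c7.png",cv2.resize(s,None,fx=5,fy=5,interpolation=cv2.INTER_CUBIC))
E
```

```text
time_s: 15.98
position: [0.6319, -0.1211, 0.254]
tool_rot: [3.139, -0.033, 0.01]
wrist_force: [-0.2, -0.9, 0.4]
width: 0.0004
time_s: 16.15
position: [0.6287, -0.1175, 0.2486]
tool_rot: [-3.141, 0.029, 0.003]
wrist_force: [0.2, -0.5, -0.9]
width: 0.0006
```

View pics/w7.png

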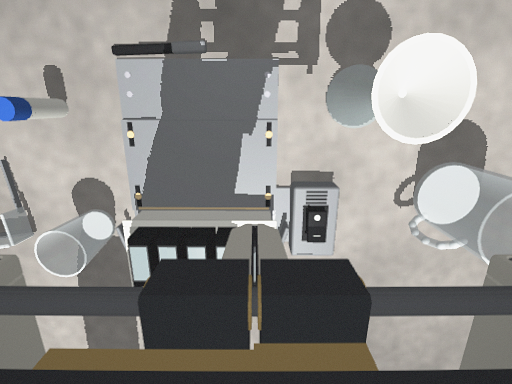

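View pics/s7.png

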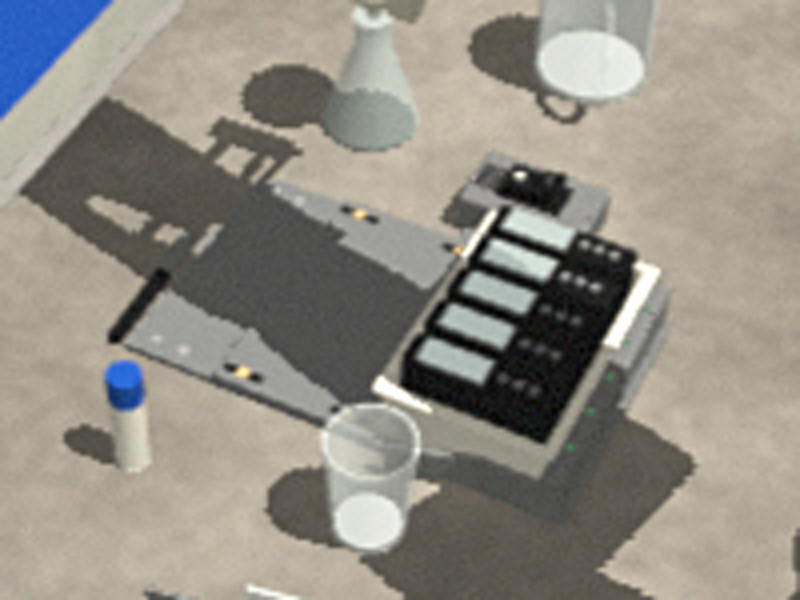

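View pics/c7.png

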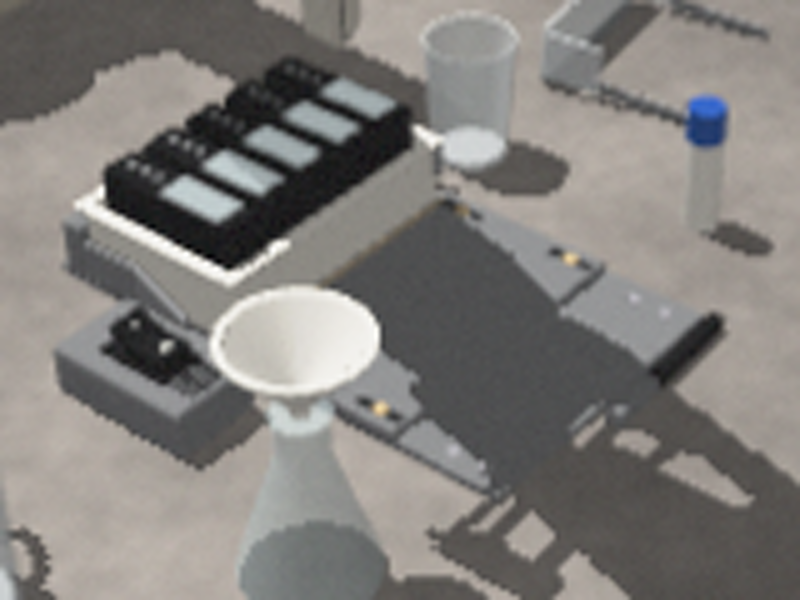

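```bash
python3 - <<'E'
from h import *
import pickle
np.set_printoptions(precision=4,suppress=True)
print('FL corner 2view',two('side',(376/4+180-.4,381/4+120-.4),'scene',(441/5+160-.4,134/5+145-.4)))
a=cv2.imread("pics/w7.png")[165:265,110:350];a=cv2.resize(a,None,fx=3.3,fy=3.3,interpolation=cv2.INTER_CUBIC);cv2.imwrite("pics/w7z.png",a)
a=cv2.imread("pics/w7.png")[165:265,280:350];a=cv2.resize(a,None,fx=6,fy=6,interpolation=cv2.INTER_CUBIC);cv2.imwrite("pics/w7y.png",a)
E
```

```text
FL corner 2view (array([0.5623, 0.0631, 0.0666]), np.float64(0.001116509135777068))
```

View pics/w7z.png

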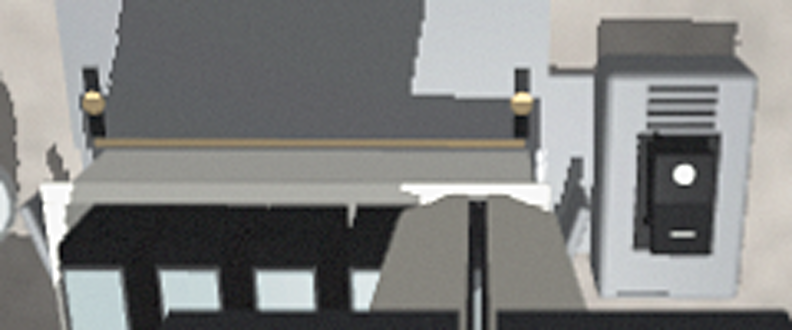

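View pics/w7y.png

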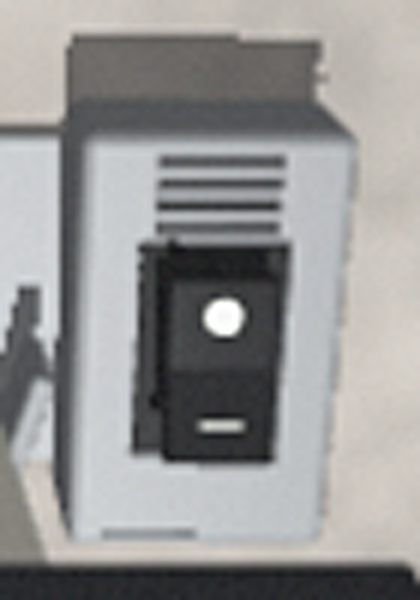

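```bash
python3 - <<'E'
from h import *
import pickle
np.set_printoptions(precision=4,suppress=True)
S=lambda u,v:(u/5+195-.4,v/5+140-.4)
C=lambda u,v:(u/5+160-.4,v/4.6+145-.4)
print('start FL',two('side',S(230,310),'scene',C(573,170)))
print('now FL',two('side',(376/4+180-.4,381/4+120-.4),'scene',(441/5+160-.4,134/5+145-.4)))
P=pickle.load(open('P7','rb'))
Z=lambda u,v:(u/3.3+110-.4,v/3.3+165-.4)
for z in (.061,.067): print(z,onz('wrist',Z(41,184),z,P),onz('wrist',Z(551,184),z,P))
print('keeper',onz('wrist',Z(92,146),.012,P),onz('wrist',Z(524,147),.012,P), 'edge far',onz('wrist',Z(92,140),.012,P))
Y=lambda u,v:(u/6+280-.4,v/6+165-.4)
for n,u,v,z in [('podFL',85,140,.037),('podFR',355,140,.037),('rockN L',165,460,.056),('rockN R',275,460,.056),('pivot',218,372,.049),('dot',223,317,.047),('dash',221,426,.056),('farL',170,280,.047)]: print(n,onz('wrist',Y(u,v),z,P))
print('dot2', two('side',(520/4+180-.4,174/4+120-.4),'scene',(166/5+160-.4,346/5+145-.4)))
E
```

```text
start FL (array([0.6713, 0.0627, 0.0697]), np.float64(0.0022281089407737197))
now FL (array([0.5623, 0.0631, 0.0666]), np.float64(0.001116509135777068))
0.061 [0.5629 0.0654 0.061 ] [ 0.5594 -0.1468  0.061 ]
0.067 [0.5654 0.0622 0.067 ] [ 0.5619 -0.1463  0.067 ]
keeper [0.5614 0.0639 0.012 ] [ 0.5575 -0.1379  0.012 ] edge far [0.5644 0.0634 0.012 ]
podFL [ 0.5982 -0.1726  0.037 ]
podFR [ 0.5971 -0.2361  0.037 ]
rockN L [ 0.5244 -0.1908  0.056 ]
rockN R [ 0.5239 -0.2169  0.056 ]
pivot [ 0.5437 -0.2039  0.049 ]
dot [ 0.5569 -0.2049  0.047 ]
dash [ 0.533  -0.2036  0.056 ]
farL [ 0.5665 -0.192   0.047 ]
dot2 (array([ 0.5584, -0.2036,  0.0511]), np.float64(0.0006894859770307578))
```

The rim's length fits 212 mm only at z=0.061 (208.5 mm at 0.067), and its yaw of -0.0165 equals the dock's, so the tray is seated and square. Before pressing the rocker I'll check the jug's clearance from the gripper body.

```bash
python3 - <<'E'
from h import *
import pickle
np.set_printoptions(precision=4,suppress=True)
print('jug base',onz('scene',(146,267),0),onz('side',(327.5,137),0))
print('jug rim scene',onz('scene',(140,231),.135), 'side rim',onz('side',(330,105),.135))
print('handle',onz('scene',(166,253),.07),onz('side',(180+560/4,120+105/4),.06))
E
```

```text
jug base [ 0.5708 -0.4116 -0.    ] [ 0.5708 -0.4151  0.    ]
jug rim scene [ 0.5772 -0.4103  0.135 ] side rim [ 0.5786 -0.4211  0.135 ]
handle [ 0.6351 -0.3839  0.07  ] [ 0.5556 -0.2876  0.06  ]
```

Jug is at (0.57,-0.41), clear of the body (y≥-0.30). I'll move above the rocker's near half and then descend.

```bash
python3 -m inch '{"dp":[[-15,14,0],[-35,32,0],[-55,50,0],[-75,68,0],[-90,82,20],[-96,88,50],[-96,88,80],[-96,88,110],[-96,88,135],[-96,88,150]],"roll":[0,0,0,0,0,0,0,0,0,0]}';python3 -m inch '{"dp":[[0,0,5],[0,0,12],[0,0,15],[0,0,15]],"roll":[0,0,0,0]}'; python3 - <<'E'
from h import *
s=read_camera('scene')[145:265,130:290,::-1]; cv2.imwrite("pics/c8.png",cv2.resize(s,None,fx=5,fy=5,interpolation=cv2.INTER_CUBIC))
s=read_camera('side')[120:220,260:380,::-1]; cv2.imwrite("pics/s8.png",cv2.resize(s,None,fx=6,fy=6,interpolation=cv2.INTER_CUBIC))
E
```

```text
time_s: 17.13
position: [0.5294, -0.2028, 0.0954]
tool_rot: [-3.139, 0.029, 0.008]
wrist_force: [-0.1, 0.4, -0.6]
width: 0.0007
time_s: 17.47
position: [0.5323, -0.2044, 0.0849]
tool_rot: [3.141, -0.029, 0.001]
wrist_force: [0.4, 1.0, -0.4]
width: 0.0005
```

View pics/c8.png

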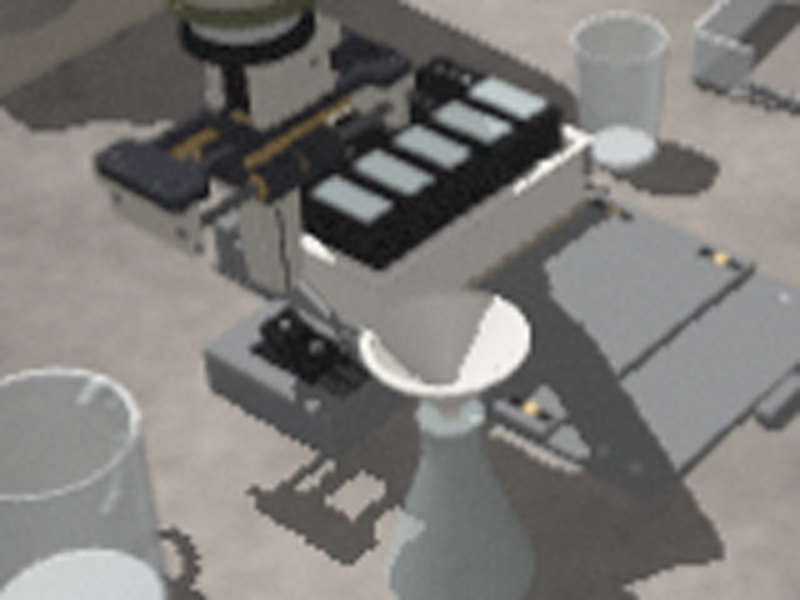

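View pics/s8.png

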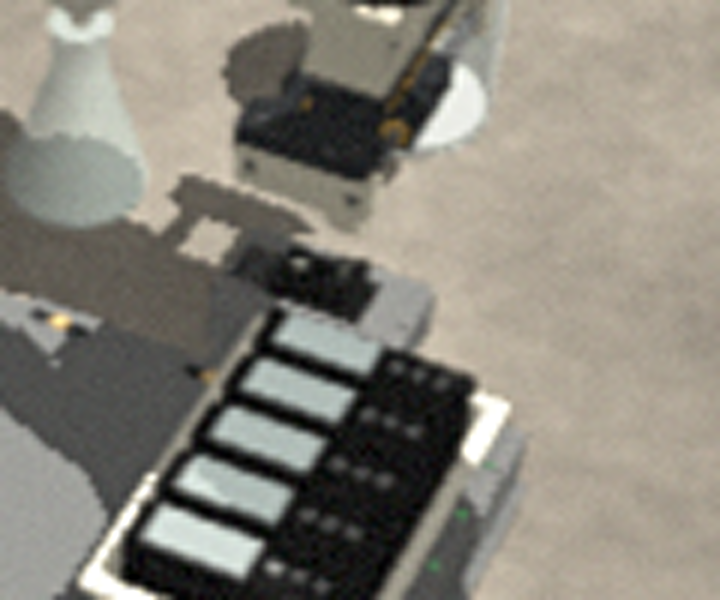

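Fingertip is over the near half of the rocker (its TCP 3 mm far of the target). Shift 3 mm nearer and press.

```bash
python3 -m inch '{"dp":[[-1,0,4],[-3,0,9],[-3,0,14],[-3,0,18],[-3,0,22],[-3,0,25],[-3,0,27],[-3,0,29],[-3,0,31],[-3,0,33]],"roll":[0,0,0,0,0,0,0,0,0,0]}';python3 -m inch '{"dp":[[0,0,1.5],[0,0,3],[0,0,4.5],[0,0,5.5],[0,0,5.5]],"roll":[0,0,0,0,0]}'
```

```text
time_s: 18.4
position: [0.5291, -0.2046, 0.0517]
tool_rot: [3.141, -0.03, 0.0]
wrist_force: [-2.1, 0.4, 1.7]
width: 0.0007
time_s: 18.82
position: [0.5293, -0.2046, 0.049]
tool_rot: [3.141, -0.029, 0.0]
wrist_force: [-14.0, 5.6, 26.8]
width: 0.0005
```

It's on its end stop: 27 N at z=0.049, which is 7 mm down as specified. I'll back off and look.

```bash
python3 -m inch '{"dp":[[0,0,-3],[0,0,-10],[0,0,-25],[0,0,-50],[0,0,-80],[0,0,-115],[0,0,-150],[15,0,-180],[35,0,-200],[60,0,-205]],"roll":[0,0,0,0,0,0,0,0,0,0]}';python3 -m inch '{"dp":[[15,0,0],[25,0,0],[25,0,0],[25,0,0]],"roll":[0,0,0,0]}'; python3 - <<'E'
from h import *
import pickle
pickle.dump(camera_params('wrist'),open('P9','wb'))
im=read_camera('wrist')[:,:,::-1]
cv2.imwrite("pics/w9.png",im)
s=read_camera('scene')[145:265,160:320,::-1]; cv2.imwrite("pics/c9.png",cv2.resize(s,None,fx=5,fy=5,interpolation=cv2.INTER_CUBIC))
E
```

```text
time_s: 19.65
position: [0.5913, -0.2066, 0.2575]
tool_rot: [3.138, -0.03, 0.012]
wrist_force: [0.6, -0.3, 1.0]
width: 0.0002
time_s: 19.98
position: [0.614, -0.2059, 0.2505]
tool_rot: [-3.141, 0.029, 0.001]
wrist_force: [0.2, -0.5, -0.4]
width: 0.0004
```

View pics/w9.png

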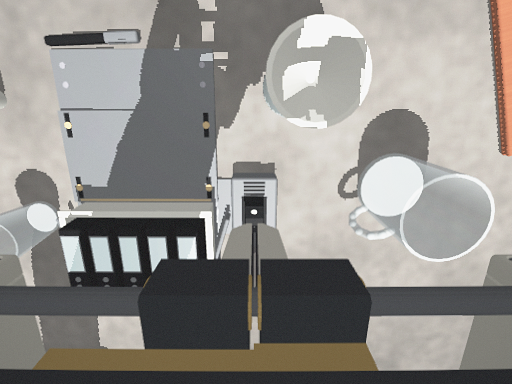

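View pics/c9.png

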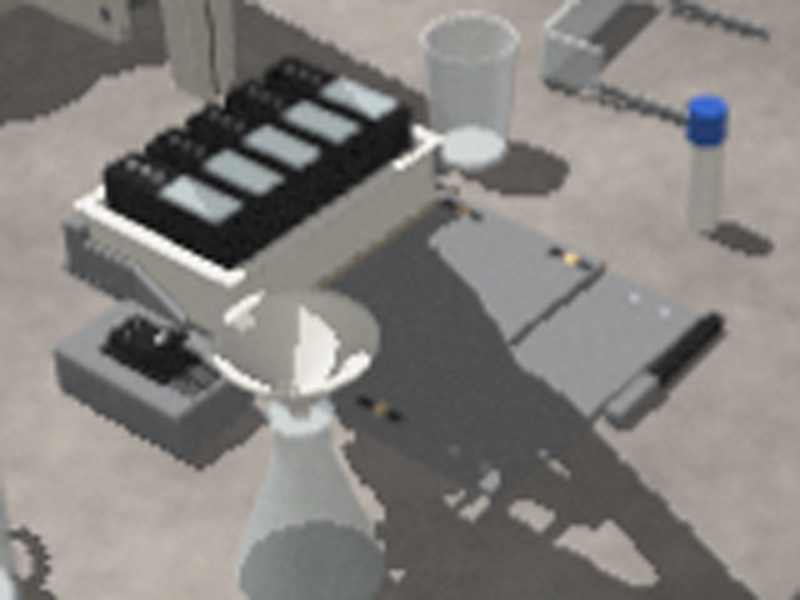

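In the scene view the rocker's near half is now down and its dot has risen, (166,346)→(163,337). The tray is unchanged. A numeric check before handing in:

```bash
python3 - <<'E'
from h import *
s=read_camera('side')[:,:,::-1]; cv2.imwrite("pics/side9.png",s)
s=s[120:240,240:360]; cv2.imwrite("pics/s9.png",cv2.resize(s,None,fx=5,fy=5,interpolation=cv2.INTER_CUBIC))
c=read_camera('scene')[:,:,::-1]; cv2.imwrite("pics/scene9.png",c)
def dot(im,r):
    x0,y0,x1,y1=r; g=im[y0:y1,x0:x1].min(2).astype(float); w=np.clip(g-120,0,None); yy,xx=np.mgrid[y0:y1,x0:x1]; return ((w*xx).sum()/w.sum(),(w*yy).sum()/w.sum())
p0=dot(cv2.imread('pics/scene0.png'),(188,208,199,219)); p1=dot(c,(188,208,199,219));print(p0,p1)
E
```

```text
(np.float64(195.12844036697248), np.float64(211.16743119266056)) (np.float64(193.99684542586752), np.float64(210.403785488959))
```

View pics/s9.png

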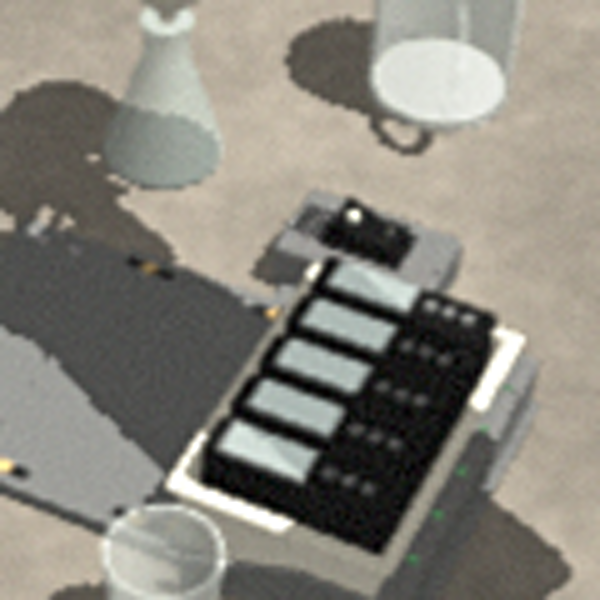

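```bash
python3 - <<'E'
from h import *
import pickle
np.set_printoptions(precision=4,suppress=True)
print('dot now',two('side',(240+354/5-.4,120+215/5-.4),'scene',(163/5+160-.4,337/5+145-.4)))
print('dot before',two('side',(520/4+180-.4,174/4+120-.4),'scene',(166/5+160-.4,346/5+145-.4)))
print('FL now',two('side',(240+167/5-.4,120+485/5-.4),'scene',(441/5+160-.4,134/5+145-.4)))
P=pickle.load(open('P9','rb'))
for z in (.061,.067): 
  a,b=onz('wrist',(58,212),z,P),onz('wrist',(215,211),z,P);print(z,a,b,np.linalg.norm(a-b))
a=cv2.imread("pics/w9.png")[185:245,45:235];cv2.imwrite("pics/w9z.png",cv2.resize(a,None,fx=4.2,fy=4.2,interpolation=cv2.INTER_CUBIC))
a=cv2.imread("pics/w9.png")[165:265,220:290];cv2.imwrite("pics/w9y.png",cv2.resize(a,None,fx=6,fy=6,interpolation=cv2.INTER_CUBIC))
E
```

```text
dot now (array([ 0.5553, -0.2023,  0.0557]), np.float64(0.0004972708732529353))
dot before (array([ 0.5584, -0.2036,  0.0511]), np.float64(0.0006894859770307578))
FL now (array([0.561 , 0.0669, 0.0639]), np.float64(0.0014770168360750413))
0.061 [0.5613 0.0647 0.061 ] [ 0.5593 -0.1515  0.061 ] 0.21616274789737355
0.067 [0.5636 0.0601 0.067 ] [ 0.5616 -0.1524  0.067 ] 0.21252708412964924
```

View pics/w9z.png

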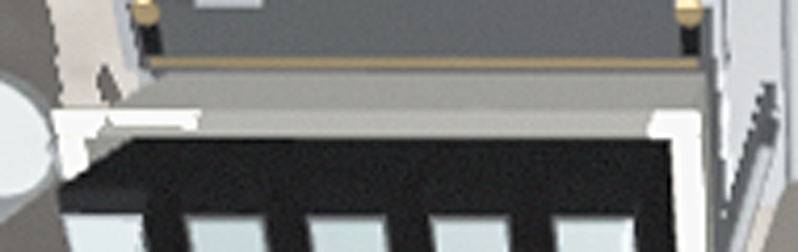

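View pics/w9y.png

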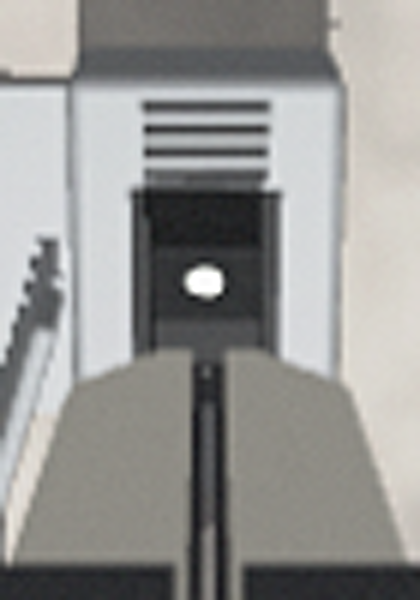

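```bash
python3 - <<'E'
from h import *
np.set_printoptions(precision=4,suppress=True)
a=cv2.imread("pics/side9.png")
cv2.imwrite("pics/s9f.png",cv2.resize(a[160:225,265:350],None,fx=9,fy=9,interpolation=cv2.INTER_CUBIC))
E
```

```text
(no output)
```

View pics/s9f.png

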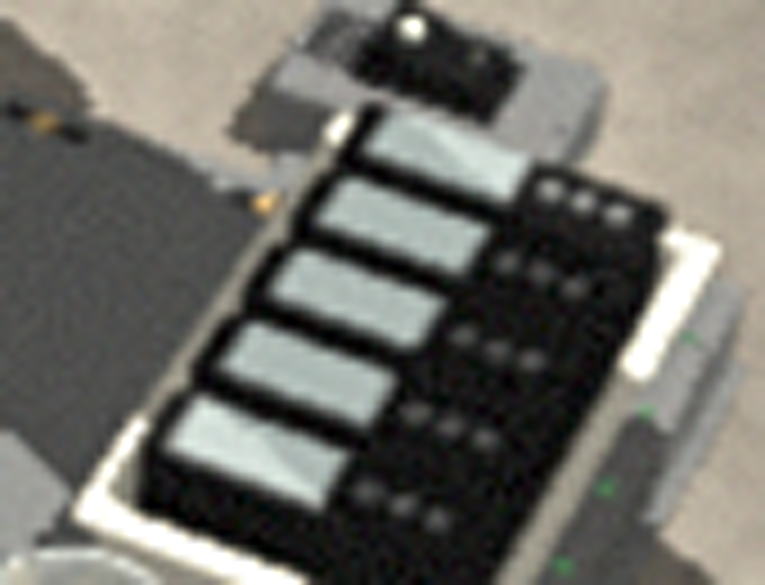

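```bash
python3 - <<'E'
from h import *
np.set_printoptions(precision=4,suppress=True)
F=lambda u,v:(u/9+265-.44,v/9+160-.44)
for z in (.061,.067): print(z,[onz('side',F(*p),z) for p in ((78,512),(345,104),(720,243))])
E
```

```text
0.061 [array([0.5622, 0.0642, 0.061 ]), array([ 0.5595, -0.1494,  0.061 ]), array([ 0.4177, -0.1437,  0.061 ])]
0.067 [array([0.5601, 0.069 , 0.067 ]), array([ 0.5574, -0.1434,  0.067 ]), array([ 0.4165, -0.1378,  0.067 ])]
```

All views agree on a rim at z≈0.061 for both corners, and the rocker's dot rose 4.6 mm over about 13 mm, which is fully on. The arm is clear, so I'm handing in.

```bash
python3 -c "
from station import *
print(get_obs()['time_s'],get_obs()['wrist_force']);print(job_done())"
```

```text
20.1833 [-0.04742689 -0.29695632  0.15442972]
the job is handed in; nothing more can be done
None
```

The tray is seated in the dock and the rocker is on. I handed the job in at about 20 s of the 72 s allowed, with the arm clear of everything; no verdict came back.

**Tray:**
- I hooked both fingertips, 50 mm apart, behind the far rim and drew the tray along the dock at 2–5 N.
- It pressed onto the contacts and stopped dead at 12 N. I then wiped the fingers down and drew them straight back.
- The highest force I read on the tray was about 17 N, during the wipe. I only read the force at the end of each move, so a brief higher peak could have gone unseen.

**Rocker:** I pressed its near half with the shut fingers down to the end stop, reading about 27 N there.

**Last checks:**
- **Seated:** the tray did not spring back when the fingers withdrew. From above and from the side, both far rim corners fit a height of about 61 mm.
- **Square:** the tray's angle was −0.0165 rad from above just before the rocker press, against the dock's −0.017. The rougher last views gave −0.009 to −0.013, still within the 0.045 allowed.
- **Switched on:** the white dot on the rocker rose 4.6 mm, consistent with fully on.
- **Other things on the bench:** none looked moved in the camera views, but I did not measure them again.

**Disagreement:** triangulating the far-left rim corner from two cameras read high, at 64–67 mm. The same method also read 2.7 mm high at the start, so I relied on the rim's apparent length and the finger-withdrawal test instead.

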